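# Put a sprung pad under a 50 N hold load on a hand-cranked force stand

### The job

Swing the folding handle on top of the test stand's handwheel fully out, crank the force gauge down onto the sprung pad standing under it until the gauge's needle shows 50 N (pointing straight down), never letting it run past 75 N. Then fold the handle fully back down flat over the wheel, leave the pad standing under that load, and do not disturb the other things around.

Things in the scene. Friction and masses are not known exactly. Their poses are not given: they have to be found in the camera images.
- stand: the fixed force test stand: cream base plate 250 x 200 mm with its top 34 mm above the bench, chromed column, dial gauge on a carriage in front of the column, handwheel on top (highest point about 0.32 m with the handle out). Origin on the bench under the column's axis, which is also the wheel's axis; x points to the dial side, roughly away from the robot
- wheel_centre (a point): centre of the handwheel, level with its spokes' top, 254 mm above the bench. Aluminium wheel, 162 mm across, lying level: three spokes 12 mm wide, round rim 14 mm thick, its top 3 mm above the spokes, hub 28 mm across. It turns about the vertical line through this point. Open between the spokes; the column's head, 52 mm across, is 16 mm lower
- handle_pivot (a point): pivot pin of the folding handle, in a steel fork 24 mm wide on one spoke, 65 mm from the wheel's axis and 14 mm above the spoke; it goes round with the wheel. The pin lies level, square to the spoke
- handle_grip (a point): centre of the thickest part of the handle's black pear-shaped grip, 38 mm from the pivot: 22 mm across there, 13 mm at the neck, ending 49 mm from the pivot. It spins freely about the handle's length, so a gripper need not turn while cranking. Folded, the handle lies level over its spoke, pointing from pivot to hub, the grip 3 mm clear; swung out, it stands upright over the pivot
- handle (a joint): fold of the handle, rad: 0 folded flat (stop), 1.571 upright (stop); it swings up and outwards. Friction hinge, about 0.05 N m: it stays where it is left. Squeezed between finger pads the grip tilts only stiffly and may creep out of them; shut fingers can push it along its arc (a level push on a low handle jams). Feel for the stops
- wheel (a joint): turn of the handwheel, rad, growing clockwise seen from above, which lowers the gauge by 16 mm a full turn (anticlockwise raises it). It starts between -3.1 and 3.1, handle and gauge height with it, and can go from -3.9 to 17.5. Turning takes about 0.20 N m, rising to 0.33 N m under a 50 N load; the screw holds the load by itself when let go
- needle (a joint): needle of the dial force gauge, rad: 0 at no load (needle up), growing clockwise as seen facing the white dial, one full turn (6.283) for 100 N, so 3.142 (straight down) is 50 N and 4.712 is 75 N. The gauge's plunger gives 1 mm per 10 N. Under load it gains 0.5 (soft pad) to 1.4 rad (stiff pad) per rad of wheel
- press_plate (a point): centre of the underside of the gauge's round steel press plate, 28 mm across, 85 mm in front of the column on the dial side; it starts 5 to 21 mm above the cap of the pad under it
- pad_a_mid (a point): sprung pad A: dark steel body 34 mm across, 24 mm high, with a sprung steel mushroom cap 22 mm across, 40 mm high in all; the point is on its axis, 12 mm above its foot. One pad, A or B, stands on the base under the press plate; the other waits beside it. Their springs differ widely, which is which is not told: 50 N takes 6 to 14 mm of gauge travel after touching
- pad_b_mid (a point): sprung pad B: looks just like A, described there
- vblock: bystander: dark steel V-block 60 x 44 x 38 mm lying on the bench, origin under its centre
- caliper: bystander: steel caliper with a black slider, 235 mm long, lying on the bench, origin under the middle of its beam
- hex_driver: bystander: driver with a black round handle 90 mm long, 26 mm thick, and a thin steel blade, lying on the bench, origin under the joint of handle and blade
- plunger: the gauge's plunger with the press plate at its lower end; origin as press_plate
There are look-alikes about, which are no part of the job. What is shaped like the part that bears pad_b_mid but blue or purple is not meant.

How it is judged:
By the outcome, as a careful person would: the job done as asked, in the order asked, and still so for the second after the job is handed in, with the robot touching nothing.
It also fails if it takes over 72 s, if anything falls off the work surface, if the arm or the gripper's body presses on something with over 40 N, if the wrist force passes 120 N, or if a joint passes its speed limit or range.

### The arm

A 6-joint arm with a two-finger parallel gripper is mounted at the origin on the work surface. World frame = base frame: x ahead of the robot, y to its left, z up, the work surface at z = 0. Lengths are in mm, angles in rad, forces in N, time in s.
With the tool pointing down it reaches from about 275 to 1000 mm from the base axis. Payload 8.4 kg.
Tool frame: the origin (TCP) lies midway between the tips of the shut fingers; the grasp point (between the pads) lies 19 mm behind it (r.grip_point_offset is the distance from the TCP to the grasp point, in mm); z points along the fingers, y is the line along which they close (so a half turn about z gives the same grasp; the last joint's range is limited). The gripper opens to 85 mm and grips with 20 to 120 N. Pads are 22 mm wide; open, the fingers measure 114 mm over their backs; the gripper's body (76 mm by 85 mm) begins 54 mm behind the grasp point. The pads swing forward as they close: fully open they stand 13 mm farther back than shut.
Start: joints at [-1.153, 0.353, 1.633, -0, 1.155, -0.002], TCP at [254.735, -570.735, 231.281] pointing down, gripper open.
Joint ranges: [-2.63, 2.63], [-0.92, 2.1], [0.06, 2.66], [-1.3, 4.44], [0, 2.69], [-3.02, 3.02]. Speed limits (rad/s): [2.22, 2.22, 2.79, 3.14, 3.14, 3.14].

### API

Orientations are given as [roll, pitch, yaw] about the fixed x, y, z axes, in that order (R = Rz(yaw) Ry(pitch) Rx(roll)).
In Python, from rig import r gives the robot as it stands. The module is installed in compiled form; this text tells all that it offers.
- The arm moves only by the shell command python3 -m creep 'ROWS' [FORCE]. ROWS is text: rows parted by semicolons, each of 7 numbers parted by spaces: the turn, a rotation vector about the tool's x, y, z in degrees, then the shift along the tool's x, y, z in m, then the closure in counts, from 0 (fully open) to 255 (shut). A call has 1 to 8 rows; each row is the pose to reach, as a shift and turn from the pose commanded when the call began, along the tool's axes at that moment; what a row does not reach only later rows make up. A row lasts 1/8 s, in which the tool goes at most 62.5 mm and 10.7 degrees, less where a joint would pass 70% of its speed; a pose out of reach is approached as far as the arm can. A call with a gripper value outside its range is refused whole. The fingers move at their own pace and stop on an object; FORCE is the grip in N (left out, the last holds). Time passes only in rows, so rows that repeat a pose let the fingers close. It gives the time, the measured TCP pose, the force, the opening and the grip force at its end, in the units of the state.
- r.sense(): the state, without advancing time (a new reading comes with each control period).
- r.grab_frame(name): name is "scene" or "side" or "wrist"; returns a dict with "img" (420x560x3 uint8, red, green, blue), "range_z" (420x560 float32, mm along the optical axis (not along the pixel's ray), 0 where there is no reading), "K" (3x3 intrinsics, pixels), "world_from_camera" (4x4, takes a point from camera to world coordinates). Camera axes: x right, y up, looking along -z (the intrinsics and any distortion apply to the point x, -y, -z); pixel columns grow to the right and rows downward; lengths in mm; the calibration is good to about 2 mm. The wrist camera is an equidistant fisheye: a pixel r from the principal point sees the ray r / f radians off the axis. A picture is of the moment at which its call begins.
- r.sign_off(): hands the job in; it is judged then, once.
The state is a dict: "clock": time; "qpos": joint angles; "qvel": joint speeds; "joint_efforts": joint torques, N m; "eef_pos": TCP position; "tcp_rot": TCP orientation; "contact_force": force on the tool from outside, world axes, zero at the start; "wrist_torque": the same for the moment, N m; "opening": opening from 0.0 (shut) to 1.0 (fully open); "grasp_force": force on a finger pad.
Only numpy, scipy, OpenCV 4.12 (cv2) and the standard library are available. Lean on these libraries where they do the work, as an engineer would, in place of code of your own. Each camera call takes 0.05 s, during which the arm holds its last target. There are 200 camera calls.

## Working session

There is one attempt and no reset: what is moved stays moved. The work goes in short steps, Python scripts to look and compute and a shell command to move; the robot and the scene stay as the last step left them, time stands still between calls to the robot, and variables do not carry over. Pictures are saved under pics/ and viewed, at most 10 in all, crops included, and the job is handed in when it is done.

```bash
mkdir -p pics; ls; cat > h.py <<'E'
import numpy as np, cv2
from rig import r
def snap(n,f):
    d=r.grab_frame(n); np.savez('pics/'+f+'.npz',**{k:d[k] for k in('img','range_z','K','world_from_camera')})
    cv2.imwrite('pics/'+f+'.png',d['img'][:,:,::-1]); return d
def world(d,u,v,z=None):
    K=d['K']; u=np.asarray(u);v=np.asarray(v)
    if z is None: z=d['range_z'][v,u]
    x=(u-K[0,2])/K[0,0]*z; y=(v-K[1,2])/K[1,1]*z
    p=np.stack([x,-y,-z,np.ones_like(x)],-1)
    return (p@d['world_from_camera'].T)[...,:3]
E
python3 - <<'E'
from h import *
a=snap('scene','s0');b=snap('side','d0')
for d in(a,b): print(d['K'].round(1).tolist(),d['world_from_camera'].round(2).tolist())
cv2.imwrite('pics/both0.png',cv2.resize(np.vstack([a['img'],b['img']])[:,:,::-1],(560,840))[:, :])
print(r.sense())
E
```

```text
pics
[[409.1, 0.0, 284.6], [0.0, 409.1, 211.7], [0.0, 0.0, 1.0]] [[0.55, -0.48, 0.68, 1247.55], [0.83, 0.3, -0.46, -412.14], [0.02, 0.82, 0.57, 722.43], [0.0, 0.0, 0.0, 1.0]]
[[523.2, 0.0, 283.2], [0.0, 523.2, 216.2], [0.0, 0.0, 1.0]] [[-0.99, 0.09, -0.09, 501.64], [-0.13, -0.66, 0.74, 850.55], [0.01, 0.75, 0.67, 891.69], [0.0, 0.0, 0.0, 1.0]]
{'clock': 0.1, 'qpos': array([-1.15342557e+00,  3.53599547e-01,  1.63403129e+00, -9.94276138e-06,
        1.15522088e+00, -2.38941243e-03]), 'qvel': array([-9.06514718e-04, -1.18390685e-03, -1.85669763e-03,  1.11669404e-03,
        8.27711836e-04,  5.57615960e-05]), 'joint_efforts': array([ 6.23506367e-04, -6.06359053e+01, -3.42819285e+01,  2.41806617e-05,
        3.98394870e-03,  2.02529100e-05]), 'eef_pos': array([ 254.54678148, -570.35728588,  230.63604243]), 'tcp_rot': array([-3.14033357e+00,  6.08295452e-06,  4.19764188e-01]), 'contact_force': array([-0.25918024,  0.6479094 , -0.42464249]), 'wrist_torque': array([ 0.02514115,  0.05766559, -0.01265592]), 'grasp_force': 0.0, 'opening': 1.002604523116351}
```

View pics/s0.png

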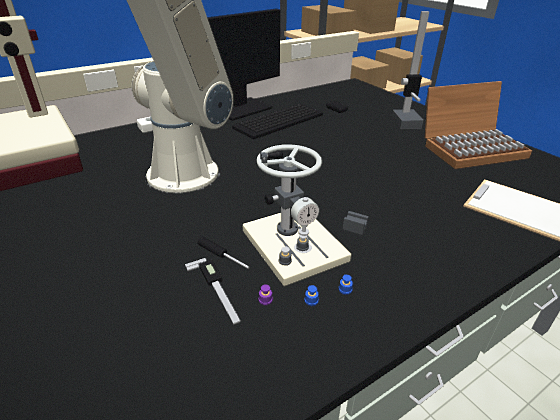

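View pics/d0.png

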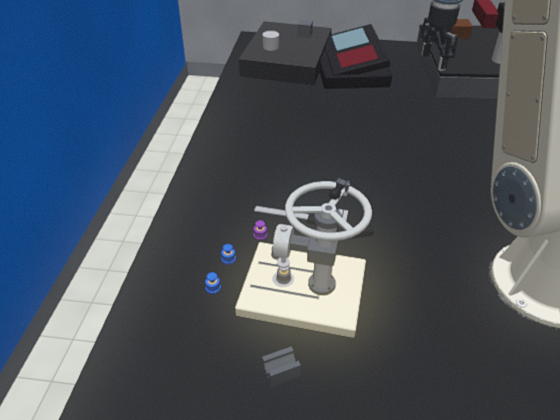

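```bash
python3 - <<'E'
import numpy as np,cv2
from h import world
from scipy.optimize import least_squares
o=[]
for f,(u0,v0,u1,v1) in(('s0',(235,135,345,280)),('d0',(260,170,390,300))):
    d=dict(np.load('pics/'+f+'.npz')); uu,vv=np.meshgrid(range(u0,u1),range(v0,v1))
    P=world(d,uu,vv).reshape(-1,3); c=d['img'][v0:v1,u0:u1].reshape(-1,3)
    m=(P[:,2]>246)&(P[:,2]<266)&(c.min(1)>90); Q=P[m]
    s=least_squares(lambda p:np.hypot(*(Q[:,:2]-p).T)-74,np.median(Q[:,:2],0),loss='cauchy',f_scale=3).x
    dd=np.hypot(*(Q[:,:2]-s).T);rim=abs(dd-74)<7
    print(f,m.sum(),s,np.percentile(Q[rim,2],[10,50,95]),rim.mean())
    k=(c.max(1)<60)&(P[:,2]>255)&(P[:,2]<300)&(np.hypot(*(P[:,:2]-s).T)<95)
    print('black',k.sum(),P[k].mean(0),P[k].min(0),P[k].max(0))
    b=P[(abs(P[:,2]-34)<4)&(c.min(1)>150)]; 
    if len(b)>50: print('base',cv2.minAreaRect(b[:,:2].astype(np.float32)),np.median(b[:,2]))
    im=d['img'][v0:v1,u0:u1,::-1]; o.append(cv2.resize(im,(390,580 if 0 else 480),interpolation=cv2.INTER_CUBIC))
cv2.imwrite('pics/c0.png',np.hstack(o))
E
```

```text
s0 1004 [508.73621401 101.18858373] [250.24450724 255.93665364 259.12780762] 0.7131474103585658
black 120 [496.31030338  65.33603542 270.65869806] [468.20196185  34.40814913 256.748112  ] [510.91568522 104.08948626 280.51335196]
base ((545.77001953125, 100.04885864257812), (199.46864318847656, 250.7504119873047), 84.88784790039062) 35.23151259551014
d0 1980 [505.19318491 109.27958782] [249.82874116 254.88962708 257.75584915] 0.6813131313131313
black 108 [493.62999956  77.17466867 272.60844653] [473.37604545  47.86985194 261.14768809] [506.37097301  92.13567622 278.30826484]
base ((541.6185302734375, 84.13994598388672), (164.41371154785156, 245.62744140625), 85.06329345703125) 33.562296328274215
```

View pics/c0.png

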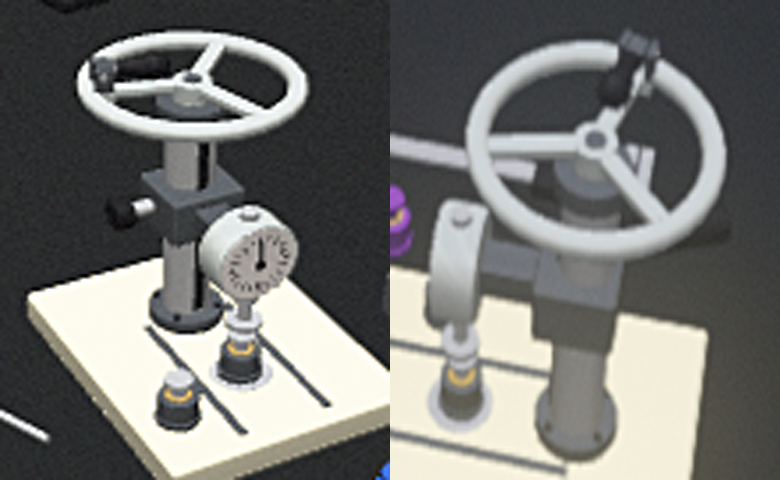

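```bash
cat >> h.py <<'E'
from scipy.spatial.transform import Rotation as R
def row(p,rpy,s=None):
    s=s or r.sense(); R0=R.from_euler('xyz',s['tcp_rot'])
    t=R0.inv().apply(np.array(p)-s['eef_pos'])/1000; w=(R0.inv()*R.from_euler('xyz',rpy)).as_rotvec(degrees=True)
    print(' '.join('%.1f'%x for x in w),' '.join('%.4f'%x for x in t))
E
python3 - <<'E'
from h import *
row((280,-560,430),(np.pi,0,.42)); row((470,45,430),(np.pi,0,np.radians(73)))
E
```

```text
-0.1 0.0 -0.0 0.0275 0.0007 -0.1994
-0.1 -0.0 -48.9 0.4475 -0.4744 -0.1988
```

```bash
python3 -m creep '0 0 0 0.01 -0.02 -0.06 0;0 0 0 0.03 -0.05 -0.11 0;0 0 0 0.06 -0.09 -0.15 0;0 0 -6 0.1 -0.13 -0.19 0;0 0 -14 0.14 -0.17 -0.2 0;0 0 -22 0.18 -0.21 -0.2 0;0 0 -30 0.22 -0.25 -0.2 0;0 0 -38 0.26 -0.29 -0.2 0'
python3 - <<'E'
from h import *
row((470,45,430),(np.pi,0,np.radians(73)))
E
```

```text
clock: 1.1
eef_pos: [374.1, -198.1, 431.2]
tcp_rot: [3.141, -0.0, 1.087]
contact_force: [0.7, -0.4, -0.5]
opening: 1.002
grasp_force: 0.0
0.0 -0.0 -10.7 0.2599 -0.0281 0.0012
```

```bash
python3 -m creep '0 0 -3 0.05 -0.005 0 0;0 0 -6 0.1 -0.01 0 0;0 0 -9 0.15 -0.015 0 0;0 0 -10.7 0.2 -0.02 0 0;0 0 -10.7 0.25 -0.028 0 0;0 0 -10.7 0.26 -0.028 0 0;0 0 -10.7 0.26 -0.028 0 0'
python3 - <<'E'
from h import *
d=snap('wrist','w0'); print(d['K'].round(1).tolist(),d['world_from_camera'].round(2).tolist()); print(r.sense()['eef_pos'],r.sense()['tcp_rot'])
E
```

```text
clock: 1.98
eef_pos: [471.0, 42.9, 430.9]
tcp_rot: [-3.141, 0.001, 1.271]
contact_force: [-0.4, -0.2, 0.5]
opening: 0.997
grasp_force: 0.0
[[325.2, 0.0, 278.9], [0.0, 325.2, 205.7], [0.0, 0.0, 1.0]] [[0.96, 0.28, 0.1, 496.86], [-0.3, 0.91, 0.3, 120.62], [-0.0, -0.32, 0.95, 573.46], [0.0, 0.0, 0.0, 1.0]]
[470.77709204  42.28595036 431.0105407 ] [-3.14106416e+00  7.94335163e-04  1.27004156e+00]
```

View pics/w0.png

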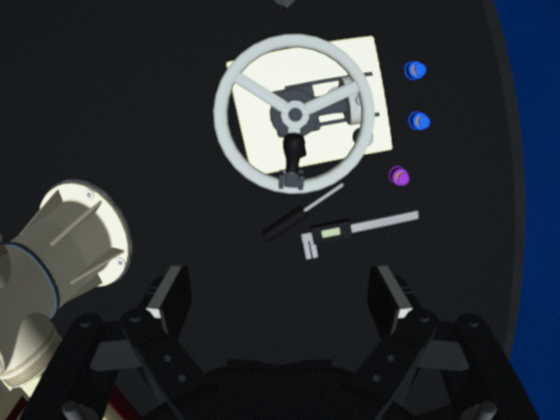

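```bash
cat >> h.py <<'E'
def fish(d,u,v,z):
    K=d['K'];M=d['world_from_camera']; a=(u-K[0,2])/K[0,0];b=(v-K[1,2])/K[1,1]; t=np.hypot(a,b)
    D=M[:3,:3]@np.array([np.sin(t)*a/t,-np.sin(t)*b/t,-np.cos(t)]); return M[:3,3]+D*(z-M[2,3])/D[2]
E
python3 - <<'E'
from h import *
d=dict(np.load('pics/w0.npz'))
for n,u,v,z in(('hub',295.5,115,256),('grip',293.5,148,268),('pivot',291,180,268),('L',214,112,250),('R',375,112,250),('T',294,34,250),('B',294,192,250),('baseTR',372,37,34),('baseR',392,150,34),('baseBL',250,175,34)):
    print(n,fish(d,u,v,z).round(1), 'depth',d['range_z'][int(v),int(u)])
E
```

```text
hub [507.3 102.4 256. ] depth 305.00928
grip [496.1  73.6 268. ] depth 293.70523
pivot [484.8  44.3 268. ] depth 307.2499
L [431.5 129.9 250. ] depth 304.73514
R [586.2  83.6 250. ] depth 514.9408
T [530.  180.4 250. ] depth 280.403
B [483.4  26.6 250. ] depth 332.23355
baseTR [677.  184.1  34. ] depth 475.42886
baseR [660.  -12.8  34. ] depth 571.373
baseBL [411.4  15.1  34. ] depth 323.557
```

```bash
cat >> h.py <<'E'
C=np.array([507.5,103.5,254.])
def pose(al,tau,phi=-111,back=0,rad=38,C=C,off=(0,0,0)):
    al,tau,ph=np.radians([al,tau,phi]); u=np.array([np.cos(ph),np.sin(ph),0]);k=np.array([0,0,1.])
    z=-k*np.cos(tau)-u*np.sin(tau); y=np.array([-u[1],u[0],0]); x=np.cross(y,z)
    g=C+65*u+14*k+rad*(-u*np.cos(al)+k*np.sin(al))
    return g+(19-back)*z+np.array(off), R.from_matrix(np.stack([x,y,z],1)).as_euler('xyz')
def rows(L):
    s=r.sense()
    for a in L: row(*a,s)
E
python3 - <<'E'
from h import *
rows([pose(0,-30,back=90),pose(0,-30,back=40),pose(0,-30)])
E
```

```text
1.0 -29.9 3.7 0.0779 0.0176 0.1015
1.0 -29.9 3.7 0.0530 0.0159 0.1448
1.0 -29.9 3.7 0.0331 0.0146 0.1794
```

```bash
python3 -m creep '0.2 -6 0.8 0.03 0.005 0.03 140;0.4 -13 1.6 0.05 0.01 0.06 140;0.7 -20 2.5 0.078 0.0176 0.08 140;1 -27 3.4 0.078 0.0176 0.09 140;1 -29.9 3.7 0.0779 0.0176 0.1 140;1 -29.9 3.7 0.0779 0.0176 0.1015 140' 40
python3 - <<'E'
from h import *
d=snap('wrist','w1'); cv2.imwrite('pics/w1.png',cv2.resize(d['img'][60:360,100:460,::-1],(720,600))); rows([pose(0,-30,back=40),pose(0,-30)])
M=d['world_from_camera'];K=d['K']
for n,P in(('piv',C+[-23.3,-60.7,14]),('grip',C+[-9.7,-25.2,14]),('hub',C+[0,0,2])):
    c=M[:3,:3].T@(P-M[:3,3]); t=np.arctan2(np.hypot(*c[:2]),-c[2]); h=np.hypot(*c[:2])
    u=K[0,2]+K[0,0]*t*c[0]/h; v=K[1,2]-K[0,0]*t*c[1]/h; print(n,(u-100)*2,(v-60)*2)
E
```

```text
clock: 2.78
eef_pos: [510.7, 111.2, 328.8]
tcp_rot: [-3.139, 0.523, 1.204]
contact_force: [0.5, -0.7, 1.2]
opening: 0.451
grasp_force: 0.0
-0.1 -0.1 -0.0 0.0001 -0.0003 0.0499
-0.1 -0.1 -0.0 -0.0000 -0.0002 0.0899
piv 354.4770155690005 380.26648375582215
grip 353.7658597215351 320.1237984443665
hub 353.58381821045464 240.87774166969075
```

View pics/w1.png

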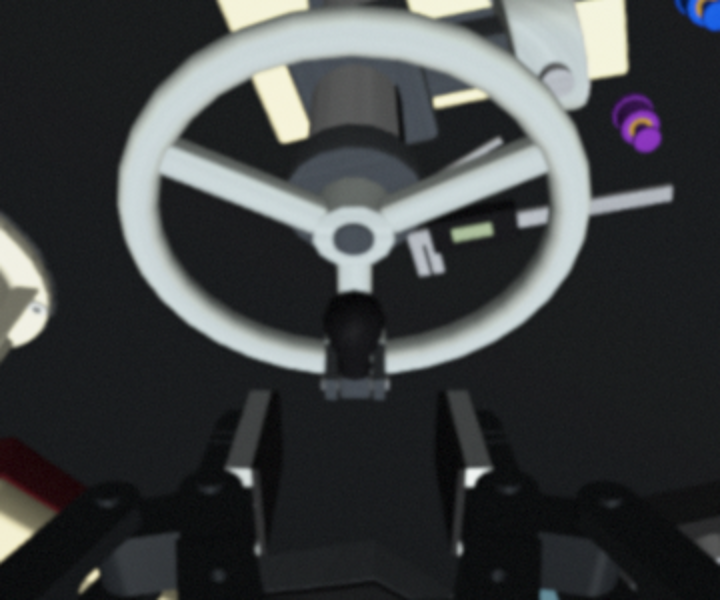

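```bash
python3 -m creep '0 0 0 0 0 0.03 140;0 0 0 0 0 0.06 140;0 0 0 0 0 0.08 140;0 0 0 0 0 0.09 140;0 0 0 0 0 0.09 255;0 0 0 0 0 0.09 255;0 0 0 0 0 0.09 255;0 0 0 0 0 0.09 255' 50
python3 - <<'E'
from h import *
rows([pose(a,-30+a) for a in(10,20,30,40,50)]); print(r.sense()['eef_pos']-pose(0,-30)[0])
E
```

```text
clock: 3.82
eef_pos: [493.8, 70.0, 252.6]
tcp_rot: [-3.139, 0.523, 1.204]
contact_force: [-5.9, -1.7, 0.3]
opening: 0.221
grasp_force: 48.8
-0.1 10.0 -0.0 -0.0002 0.0007 -0.0047
-0.1 20.0 -0.0 -0.0017 0.0007 -0.0102
-0.1 30.0 -0.1 -0.0041 0.0007 -0.0154
-0.1 40.0 -0.1 -0.0074 0.0007 -0.0201
-0.1 50.0 -0.1 -0.0115 0.0007 -0.0242
[-0.57923519  0.54064084  1.03948292]
```

```bash
python3 -m creep '0 5 0 0 0 -0.0027 255;0 10 0 -0.0002 0 -0.0055 255;0 15 0 -0.0009 0 -0.0082 255;0 20 0 -0.0017 0 -0.011 255;0 25 0 -0.0029 0 -0.0136 255;0 30 0 -0.0041 0 -0.0162 255'
python3 - <<'E'
from h import *
rows([pose(a,-30+a) for a in(30,40,50)]); 
E
```

```text
clock: 4.58
eef_pos: [495.3, 74.1, 268.5]
tcp_rot: [-3.14, -0.003, 1.204]
contact_force: [-7.4, -3.2, -4.0]
opening: 0.223
grasp_force: 49.0
-0.1 -0.2 0.0 -0.0002 0.0008 0.0005
-0.1 9.8 0.0 -0.0007 0.0008 -0.0052
-0.1 19.8 -0.0 -0.0022 0.0008 -0.0108
```

```bash
python3 -m creep '0 5 0 -0.0001 0 -0.0027 255;0 10 0 -0.0005 0 -0.0055 255;0 15 0 -0.001 0 -0.0083 255;0 20 0 -0.0019 0 -0.011 255;0 25 0 -0.003 0 -0.0138 255;0 30 0 -0.0043 0 -0.0164 255'
python3 - <<'E'
from h import *
rows([pose(60,30,back=0),pose(60,30,back=65),pose(60,-30,back=60)]); snap('scene','s1')
E
```

```text
clock: 5.32
eef_pos: [494.0, 70.2, 284.8]
tcp_rot: [3.141, -0.527, 1.206]
contact_force: [-6.8, -1.4, -6.2]
opening: 0.221
grasp_force: 49.1
-0.0 -0.2 0.1 -0.0006 0.0007 -0.0000
-0.0 -0.2 0.1 -0.0004 0.0006 -0.0650
0.0 -60.2 0.1 0.0350 0.0007 -0.0394
```

```bash
python3 -m creep '0 0 0 0 0 0 140;0 0 0 0 0 0 140;0 0 0 0 0 -0.03 140;0 0 0 0 0 -0.065 140;0 -10 0 0.008 0 -0.067 140;0 -20 0 0.016 0 -0.066 140;0 -30 0 0.024 0 -0.06 140;0 -40 0 0.03 0 -0.055 140'
python3 - <<'E'
from h import *
rows([pose(60,-30,back=60)]); d=snap('wrist','w2')
cv2.imwrite('pics/w2.png',cv2.resize(d['img'][60:360,100:460,::-1],(720,600)))
E
```

```text
clock: 6.38
eef_pos: [495.8, 70.0, 349.0]
tcp_rot: [3.136, 0.177, 1.203]
contact_force: [-0.2, -0.1, -1.0]
opening: 0.45
grasp_force: 0.0
0.3 -19.9 -0.1 0.0120 -0.0011 0.0106
```

View pics/w2.png

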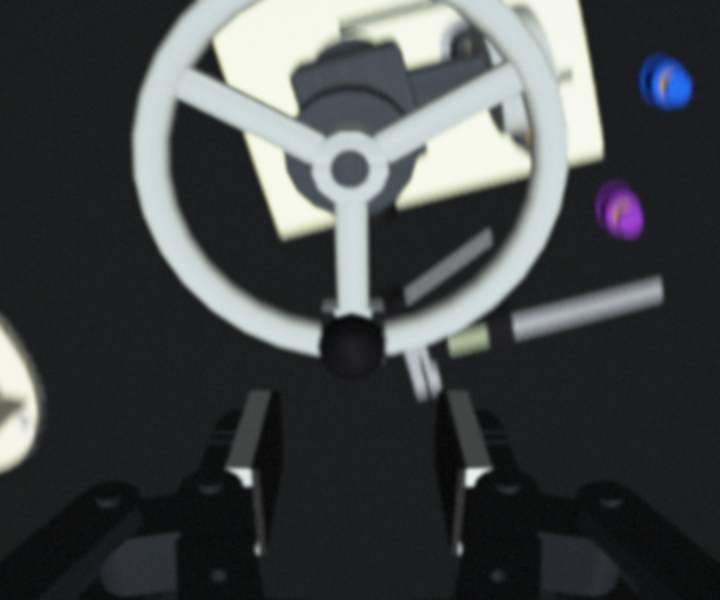

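```bash
python3 -m creep '0 -10 0 0.006 -0.0005 0.006 140;0 -19.9 0 0.012 -0.001 0.0106 140;0 -19.9 0 0.012 -0.001 0.0106 140'
python3 - <<'E'
from h import *
d=dict(np.load('pics/w2.npz'));M=d['world_from_camera'];K=d['K']
for al in(40,50,60,70,80):
    p,q=pose(al,0,back=19); c=M[:3,:3].T@(p-M[:3,3]); t=np.arctan2(np.hypot(*c[:2]),-c[2]); h=np.hypot(*c[:2])
    print(al,(K[0,2]+K[0,0]*t*c[0]/h-100)*2,(K[1,2]-K[0,0]*t*c[1]/h-60)*2)
rows([pose(60,-30,back=30),pose(60,-30)])
E
```

```text
clock: 6.8
eef_pos: [497.5, 81.1, 332.4]
tcp_rot: [-3.139, 0.523, 1.209]
contact_force: [0.5, -0.7, -0.6]
opening: 0.451
grasp_force: 0.0
40 349.23177849274384 308.18966688006793
50 349.2390242125184 328.0601193548678
60 349.2880363701181 348.61212096549207
70 349.3768037999579 368.84981874141937
80 349.50002716701 387.81037283105735
-0.0 -0.1 0.3 -0.0029 0.0013 0.0270
-0.0 -0.1 0.3 -0.0030 0.0013 0.0570
```

```bash
python3 -m creep '0 0 0 -0.003 0.001 0.02 140;0 0 0 -0.003 0.001 0.04 140;0 0 0 -0.003 0.001 0.057 140;0 0 0 -0.003 0.001 0.057 140;0 0 0 -0.003 0.001 0.057 255;0 0 0 -0.003 0.001 0.057 255;0 0 0 -0.003 0.001 0.057 255;0 0 0 -0.003 0.001 0.057 255' 50
python3 - <<'E'
from h import *
rows([pose(60+a,-30+a) for a in(0,10,20,30,33)])
E
```

```text
clock: 7.8
eef_pos: [487.2, 49.8, 287.2]
tcp_rot: [3.141, 0.519, 1.204]
contact_force: [-2.5, 2.4, 5.8]
opening: 0.226
grasp_force: 48.8
0.0 -0.2 -0.0 0.0030 -0.0003 0.0014
0.0 9.8 -0.0 -0.0003 -0.0003 0.0017
0.0 19.8 -0.0 -0.0035 -0.0003 0.0026
0.0 29.8 -0.0 -0.0065 -0.0003 0.0040
0.0 32.8 -0.0 -0.0073 -0.0003 0.0045
```

```bash
python3 -m creep '0 5 0 0.0012 0 0.0015 255;0 10 0 -0.0003 0 0.0017 255;0 15 0 -0.002 0 0.002 255;0 20 0 -0.0035 0 0.0026 255;0 25 0 -0.005 0 0.0033 255;0 30 0 -0.0068 0 0.004 255;0 30 0 -0.0095 0 0.004 255;0 30 0 -0.0095 0 0.004 255'
python3 - <<'E'
from h import *
rows([pose(90,0)]); d=snap('side','d1');e=snap('scene','s2')
cv2.imwrite('pics/c1.png',np.hstack([cv2.resize(d['img'][130:290,270:400,::-1],(390,480)),cv2.resize(e['img'][120:260,240:350,::-1],(390,480))]))
E
```

```text
clock: 8.8
eef_pos: [483.9, 39.4, 288.5]
tcp_rot: [3.14, -0.003, 1.203]
contact_force: [-0.4, -0.9, 6.6]
opening: 0.221
grasp_force: 49.4
0.1 -0.2 -0.1 0.0033 -0.0009 0.0015
```

View pics/c1.png

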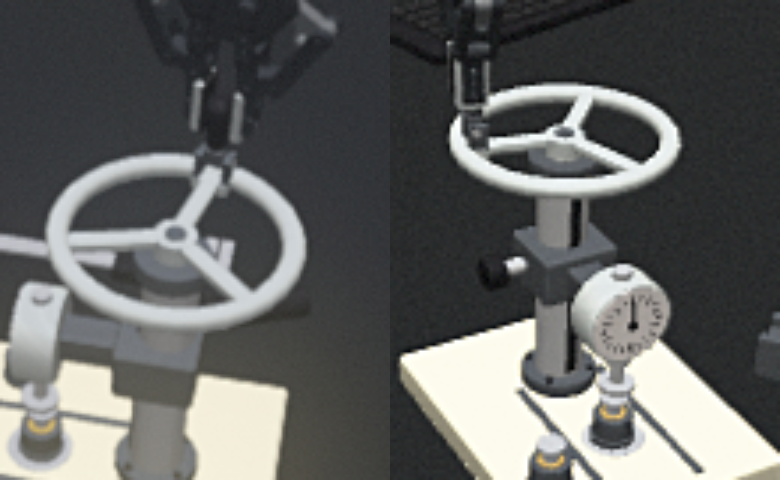

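```bash
python3 -m creep '0 0 0 -0.003 0 0 255;0 0 0 -0.003 0 0 255;0 0 0 -0.003 0 0 255'; python3 -m creep '0 0 0 -0.002 0 0 255;0 0 0 -0.002 0 0 255'; python3 -m creep '0 0 0 -0.002 0 0 255;0 0 0 -0.002 0 0 255'
```

```text
clock: 9.28
eef_pos: [483.4, 38.1, 288.5]
tcp_rot: [3.14, -0.005, 1.205]
contact_force: [1.1, 3.2, 7.2]
opening: 0.226
grasp_force: 49.4
clock: 9.52
eef_pos: [483.3, 37.6, 288.6]
tcp_rot: [3.14, -0.008, 1.204]
contact_force: [3.6, 11.4, 4.8]
opening: 0.224
grasp_force: 49.2
clock: 9.78
eef_pos: [483.1, 37.2, 288.6]
tcp_rot: [3.14, -0.011, 1.204]
contact_force: [6.3, 18.4, 2.8]
opening: 0.221
grasp_force: 49.0
```

```bash
python3 -m creep '0 0 0 0.0073 -0.0173 0 255;0 0 0 0.014 -0.0335 0 255;0 0 0 0.0246 -0.0474 0 255;0 0 0 0.0385 -0.058 0 255;0 0 0 0.0547 -0.0647 0 255;0 0 0 0.072 -0.067 0 255'; python3 - <<'E'
from h import *
s=r.sense();print(s['eef_pos'],s['contact_force'],s['wrist_torque'])
E
```

```text
clock: 10.52
eef_pos: [444.1, 125.0, 288.6]
tcp_rot: [3.141, -0.002, 1.205]
contact_force: [1.9, -3.9, 5.4]
opening: 0.226
grasp_force: 49.7
[444.11235092 125.04880651 288.58427438] [ 1.93047883 -3.94354577  5.35757408] [-0.60173329 -0.36501685  0.01492841]
```

```bash
python3 -m creep '0 0 0 0.0256 0.0051 0 255;0 0 0 0.0474 0.0196 0 255;0 0 0 0.0619 0.0414 0 255;0 0 0 0.067 0.067 0 255;0 0 0 0.067 0.067 0 255'; python3 - <<'E'
from h import *
e=snap('scene','s3')
cv2.imwrite('pics/c2.png',cv2.resize(e['img'][180:270,265:345,::-1],(533,600),interpolation=cv2.INTER_CUBIC))
E
```

```text
clock: 11.15
eef_pos: [531.7, 159.9, 288.5]
tcp_rot: [3.14, 0.004, 1.204]
contact_force: [-3.0, -16.1, 11.6]
opening: 0.222
grasp_force: 50.5
```

View pics/c2.png

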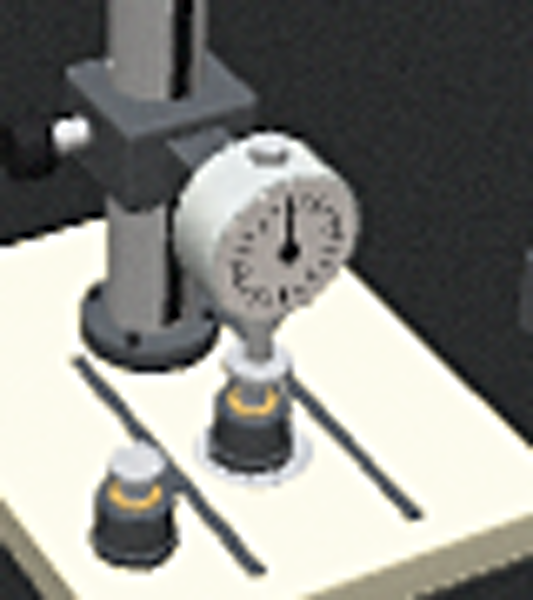

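```bash
cat >> h.py <<'E'
def needle(d,drop):
    # hub: px; face axes projected by the calibration
    g=cv2.cvtColor(d['img'],cv2.COLOR_RGB2GRAY).astype(np.float32); hub=np.array([308.4,215.1+drop*.34])
    b=cv2.GaussianBlur(g,(0,0),1.0); b=255-b
    S=8; w=cv2.getRectSubPix(b,(9,9),tuple(map(float,hub))); W=cv2.resize(w,None,fx=S,fy=S,interpolation=cv2.INTER_CUBIC)[12:-12,12:-12]
    j=np.unravel_index(W.argmax(),W.shape); hub=hub+(np.array([j[1],j[0]])+12+.5-36)/S
    M=d['world_from_camera'];K=d['K']; P0=M[:3,3]; 
    ray=M[:3,:3]@np.array([(hub[0]-K[0,2])/K[0,0],-(hub[1]-K[1,2])/K[1,1],-1]); Z=np.median(d['range_z'][int(hub[1])-4:int(hub[1])+4,int(hub[0])-4:int(hub[0])+4]); H=P0+ray*Z
    th=np.radians(np.arange(0,360,1)); rr=np.arange(5,18,1.)
    T,Q=np.meshgrid(th,rr,indexing='ij'); ri=np.array([.087,.996,0]);k=np.array([0,0,1.])
    X=H+(Q*np.sin(T))[...,None]*ri+(Q*np.cos(T))[...,None]*k
    c=(X-P0)@M[:3,:3]; u=K[0,2]+K[0,0]*c[...,0]/-c[...,2]; v=K[1,2]+K[1,1]*c[...,1]/c[...,2]
    D=255-cv2.remap(g,u.astype(np.float32),v.astype(np.float32),cv2.INTER_CUBIC)
    p=D.mean(1); p=p-np.median(p); i=p.argmax(); o=np.arange(-20,21); q=np.clip(p[(i+o)%360]-p.max()*.3,0,None)
    return (i+(q*o).sum()/q.sum()), hub.round(1), H.round(0), p[::15].round(0)
E
python3 - <<'E'
from h import *
for f,dr in(('s0',0),('s2',0),('s3',8)): print(*needle(dict(np.load(f'pics/{f}.npz')),dr))
print((-(np.array([531.7,159.9])-[507.5,99.5])))
E
```

```text
358.15362687916024 [308.1 214.5] [606.  95. 150.] [102.  24.   1.  -4.  -3.   3.  -7.   6.   3.   1.   1.   0.  12.   7.
   3.   3.  -4.  -2.  -6.  -4.  -3.  -0. -11.  25.]
358.2164556077198 [308.1 214.5] [607.  95. 150.] [100.  24.   1.  -3.   1.   1.  -7.   9.   5.   3.   3.   3.  12.   4.
  -1.   2.  -3.  -1.  -5.  -3.  -1.   1.  -9.  24.]
357.7643821481108 [308.  217.3] [607.  95. 143.] [114.   4.  -5.  -7.  -3.   3.  -6.   7.   3.   5.   9.   7.  10.   2.
  -3.  -2.  -5.   1.  -2.   2.  -2.   4.  -6.  14.]
[-24.2 -60.4]
```

```bash
python3 -m creep '0 0 0 -0.0066 0.0254 0 255;0 0 0 -0.021 0.047 0 255;0 0 0 -0.0426 0.0614 0 255;0 0 0 -0.068 0.0665 0 255;0 0 0 -0.068 0.0665 0 255'; python3 - <<'E'
from h import *
e=snap('scene','s4'); print(*needle(e,12)[:3])
E
```

```text
clock: 11.82
eef_pos: [565.2, 75.6, 288.4]
tcp_rot: [-3.135, -0.001, 1.203]
contact_force: [-16.0, 4.3, 15.3]
opening: 0.224
grasp_force: 51.1
107.8457837317738 [308.  218.7] [608.  94. 139.]
```

```bash
python3 -m creep '0 0 0 -0.0168 -0.0047 0 255;0 0 0 -0.0325 -0.0112 0 255;0 0 0 -0.0418 -0.0177 0 255;0 0 0 -0.0418 -0.0177 0 255;0 0 0 -0.0418 -0.0177 0 255'; python3 - <<'E'
from h import *
e=snap('scene','s5'); print(*needle(e,14)[:3]); p=r.sense()['eef_pos']; print(np.degrees(np.arctan2(p[1]-99.5,p[0]-507.5)))
E
```

```text
clock: 12.5
eef_pos: [536.9, 43.6, 288.5]
tcp_rot: [3.142, -0.003, 1.205]
contact_force: [-2.6, -0.3, 9.6]
opening: 0.225
grasp_force: 50.4
153.92489874390648 [307.8 219.4] [607.  95. 136.]
-62.173246791378475
```

```bash
python3 -m creep '0 0 0 -0.008 -0.008 0 255;0 0 0 -0.0154 -0.0168 0 255;0 0 0 -0.0154 -0.0168 0 255;0 0 0 -0.0154 -0.0168 0 255'; python3 - <<'E'
from h import *
e=snap('scene','s6'); print(*needle(e,15)[:3]); p=r.sense()['eef_pos']; print(np.degrees(np.arctan2(p[1]-99.5,p[0]-507.5)))
cv2.imwrite('pics/c3.png',cv2.resize(e['img'][195:240,288:328,::-1],(533,600),interpolation=cv2.INTER_CUBIC))
E
```

```text
clock: 13.05
eef_pos: [515.9, 35.8, 288.5]
tcp_rot: [3.142, -0.004, 1.205]
contact_force: [-2.7, 3.9, 8.9]
opening: 0.221
grasp_force: 50.5
180.21493963376406 [307.8 219.6] [608.  94. 136.]
-82.46628782232303
```

View pics/c3.png

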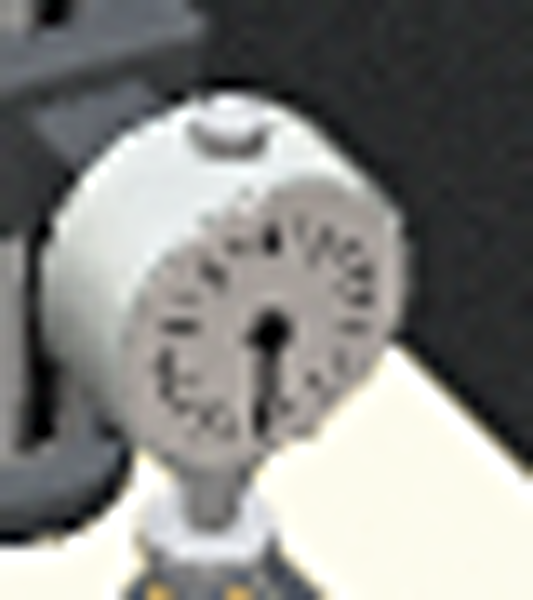

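```bash
python3 -m creep '0 0 -10 0 0 0 255;0 0 -20 0 0 0 255;0 0 -28.5 0 0 0 255;0 0 -28.5 0 0 0 255'; python3 - <<'E'
from h import *
e=snap('scene','s7'); print(*needle(e,15)[:1])
A=dict(phi=-82.5,C=np.array([507.5,99.5,254.]))
rows([pose(90-a,-a,**A) for a in(0,10,20,30,40,50)])
E
```

```text
clock: 13.6
eef_pos: [517.4, 35.5, 288.6]
tcp_rot: [3.137, -0.003, 1.703]
contact_force: [3.8, 2.0, 6.0]
opening: 0.221
grasp_force: 50.2
181.16785375875943
0.3 -0.1 -0.0 -0.0003 -0.0014 0.0016
0.3 -10.1 -0.0 0.0030 -0.0014 0.0019
0.3 -20.1 -0.1 0.0062 -0.0014 0.0028
0.3 -30.1 -0.1 0.0092 -0.0015 0.0042
0.3 -40.1 -0.1 0.0119 -0.0015 0.0061
0.3 -50.1 -0.1 0.0143 -0.0015 0.0084
```

```bash
python3 -m creep '0 -5 0 0.0015 0.0006 0.0005 255;0 -10 0 0.003 0.0006 0.001 255;0 -15 0 0.0046 0.0006 0.0014 255;0 -20 0 0.0062 0.0006 0.002 255;0 -25 0 0.0077 0.0006 0.0027 255;0 -30 0 0.0092 0.0006 0.0035 255;0 -35 0 0.0106 0.0006 0.0044 255;0 -40 0 0.0119 0.0006 0.0053 255'; python3 - <<'E'
from h import *
e=snap('scene','s8'); print(*needle(e,15)[:1])
A=dict(phi=-82.5,C=np.array([507.5,99.5,254.]))
rows([pose(50,-40,**A),pose(40,-50,**A),pose(50,-40,back=60,**A)]);print(r.sense()['qpos'])
E
```

```text
clock: 14.65
eef_pos: [516.5, 49.9, 285.8]
tcp_rot: [3.13, 0.696, 1.695]
contact_force: [-10.0, 18.5, 23.9]
opening: 0.224
grasp_force: 52.2
179.05608168969442
0.4 0.1 -0.2 -0.0012 -0.0024 0.0038
0.4 -9.9 -0.2 0.0021 -0.0024 0.0041
0.4 0.1 -0.2 -0.0013 -0.0019 -0.0562
[ 0.50413016  0.27311508  1.81222505 -0.65874505  1.39192556  0.60872566]
```

```bash
python3 -m creep '0 0 0 0 0 0 140;0 0 0 0 0 0 140;0 0 0 0 0 -0.03 140;0 0 0 0 0 -0.07 140;0 0 0 0 0 -0.07 255;0 0 0 0 0 -0.07 255' 40; python3 - <<'E'
from h import *
for i in range(2):
    e=snap('scene','s9'); print(*needle(e,15)[:1])
d=snap('wrist','w3'); cv2.imwrite('pics/w3.png',cv2.resize(d['img'][60:360,100:460,::-1],(720,600)))
A=dict(phi=-82.5,C=np.array([507.5,99.5,254.]))
rows([pose(50,t,back=70,**A) for t in(-20,0,20,40)]+[pose(50,40,back=b,**A) for b in(40,30)])
E
```

```text
clock: 15.45
eef_pos: [508.4, 90.3, 335.4]
tcp_rot: [3.141, 0.696, 1.7]
contact_force: [-1.2, -0.7, 0.7]
opening: 0.033
grasp_force: 0.0
176.8053601868959
176.59009883273444
-0.1 19.9 -0.1 -0.0168 0.0005 0.0012
-0.0 39.9 -0.1 -0.0321 0.0006 0.0100
-0.0 59.9 -0.1 -0.0436 0.0006 0.0236
-0.0 79.9 -0.1 -0.0496 0.0006 0.0402
-0.0 79.9 -0.1 -0.0201 0.0006 0.0455
-0.0 79.9 -0.1 -0.0103 0.0006 0.0472
```

View pics/w3.png

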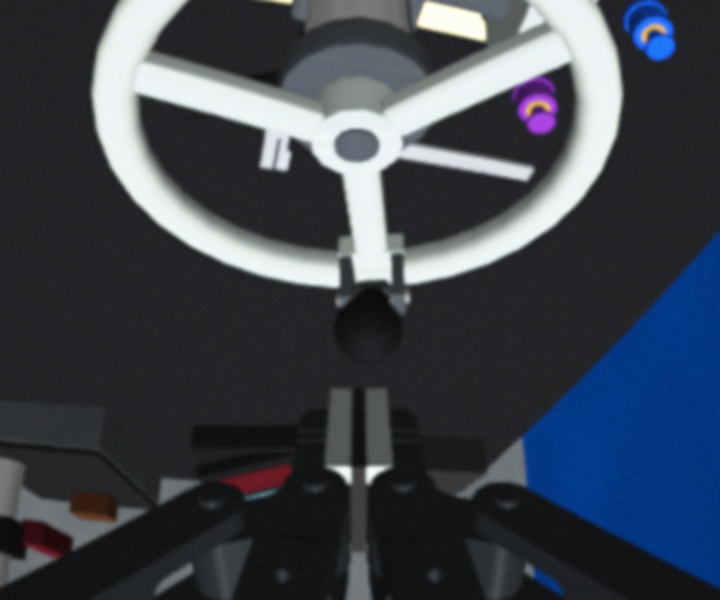

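```bash
python3 - <<'E'
from h import *
d=dict(np.load('pics/w3.npz')); f=lambda x,y,z:fish(d,100+x/2,60+y/2,z)
h=f(357,145,256);p=f(373.5,297,268);sp=f(371,240,254)
print(h,p,sp); 
for q in(p,sp): print(np.degrees(np.arctan2(*(q-h)[1::-1])),np.hypot(*(q-h)[:2]))
C2=np.array([507.5,99.5,254.]);M=d['world_from_camera'];K=d['K']
for phi in(-84,-81,-78):
  for al in(40,50,60,70):
    g=pose(al,0,phi=phi,back=19,C=np.array([h[0],h[1],254]))[0]; c=M[:3,:3].T@(g-M[:3,3]); t=np.arctan2(np.hypot(*c[:2]),-c[2]); q=np.hypot(*c[:2])
    print(phi,al,((K[0,2]+K[0,0]*t*c[0]/q-100)*2).round(),((K[1,2]-K[0,0]*t*c[1]/q-60)*2).round())
E
```

```text
[507.2910754  104.86944601 256.        ] [521.92524325  39.00398724 268.        ] [518.7399781   55.24134781 254.        ]
-77.47334822035171 67.47160534109749
-77.00947769404867 50.93157668610223
-84 40 354.0 312.0
-84 50 354.0 333.0
-84 60 353.0 351.0
-84 70 353.0 367.0
-81 40 360.0 312.0
-81 50 361.0 333.0
-81 60 361.0 351.0
-81 70 361.0 367.0
-78 40 366.0 312.0
-78 50 367.0 333.0
-78 60 369.0 351.0
-78 70 370.0 367.0
```

```bash
python3 - <<'E'
from h import *
A=dict(phi=-77.5,C=np.array([507.3,102.,254.]))
rows([pose(47,t,back=75,**A) for t in(-30,-20,-10,0,10,20,30,40)]+[pose(47,40,back=b,**A) for b in(40,32)])
E
```

```text
-2.9 9.9 -4.2 -0.0051 0.0016 -0.0076
-2.6 19.9 -4.4 -0.0145 0.0024 -0.0051
-2.2 29.9 -4.7 -0.0233 0.0032 -0.0010
-1.8 39.8 -4.9 -0.0313 0.0041 0.0046
-1.4 49.8 -5.1 -0.0382 0.0049 0.0114
-0.9 59.8 -5.2 -0.0438 0.0058 0.0194
-0.5 69.8 -5.4 -0.0479 0.0066 0.0282
-0.0 79.8 -5.5 -0.0504 0.0073 0.0376
-0.0 79.8 -5.5 -0.0160 0.0053 0.0438
-0.0 79.8 -5.5 -0.0082 0.0048 0.0452
```

```bash
python3 -m creep '-2.5 9 -4 -0.0051 0.0016 -0.0076 255;-2.6 19 -4.4 -0.0145 0.0024 -0.0051 255;-2.2 29 -4.7 -0.0233 0.0032 -0.001 255;-1.8 39 -4.9 -0.0313 0.0041 0.0046 255;-1.4 49 -5.1 -0.0382 0.0049 0.0114 255;-0.9 59 -5.2 -0.0438 0.0058 0.0194 255;-0.5 69 -5.4 -0.0479 0.0066 0.0282 255;0 79 -5.5 -0.0504 0.0073 0.0376 255'; python3 -m creep '0 0 0 0 0 0 255'; python3 - <<'E'
from h import *
A=dict(phi=-77.5,C=np.array([507.3,102.,254.]))
rows([pose(47,40,back=b,**A) for b in(40,32)]+[pose(a,a*.85,back=27,**A) for a in(42,35,28,21,14,7,0,-5)])
E
```

```text
clock: 16.6
eef_pos: [524.2, 28.3, 339.8]
tcp_rot: [3.138, -0.69, 1.79]
contact_force: [-0.7, -0.5, -0.6]
opening: 0.001
grasp_force: 0.0
clock: 16.73
eef_pos: [523.5, 27.0, 336.4]
tcp_rot: [-3.135, -0.688, 1.78]
contact_force: [-0.1, -0.1, 0.6]
opening: -0.001
grasp_force: 0.0
-0.1 0.6 -0.4 0.0030 0.0005 0.0343
-0.1 0.6 -0.4 0.0031 0.0005 0.0423
-0.1 -3.7 -0.4 0.0041 0.0005 0.0506
-0.1 -9.6 -0.4 0.0048 0.0005 0.0553
-0.1 -15.6 -0.4 0.0050 0.0005 0.0601
-0.1 -21.5 -0.4 0.0046 0.0005 0.0649
-0.2 -27.5 -0.4 0.0036 0.0005 0.0695
-0.2 -33.4 -0.3 0.0021 0.0005 0.0740
-0.2 -39.4 -0.3 0.0000 0.0005 0.0783
-0.2 -43.6 -0.3 -0.0017 0.0005 0.0811
```

```bash
python3 -m creep '0 0 0 0.003 0 0.034 255;0 0 0 0.003 0 0.042 255;0 -3.7 0 0.004 0 0.05 255;0 -9.6 0 0.0048 0 0.0553 255;0 -15.6 0 0.005 0 0.06 255;0 -21.5 0 0.0046 0 0.065 255;0 -27.5 0 0.0036 0 0.0695 255'; python3 - <<'E'
from h import *
e=snap('scene','s10'); print(*needle(e,15)[:1])
A=dict(phi=-77.5,C=np.array([507.3,102.,254.]))
rows([pose(a,a*.85,back=27,**A) for a in(14,7,0,-5)]+[pose(0,0,back=90,**A)])
E
```

```text
clock: 17.6
eef_pos: [514.5, 75.8, 289.9]
tcp_rot: [3.137, -0.2, 1.791]
contact_force: [-0.1, 1.3, 1.0]
opening: 0.001
grasp_force: 0.6
176.63235603012265
0.3 0.7 0.2 -0.0045 -0.0014 0.0041
0.3 -5.3 0.2 -0.0037 -0.0014 0.0088
0.3 -11.2 0.1 -0.0035 -0.0014 0.0135
0.3 -15.5 0.1 -0.0037 -0.0014 0.0169
0.3 -11.2 0.1 0.0088 -0.0011 -0.0483
```

```bash
python3 -m creep '0 -3 0 -0.002 0 0.0065 255;0 -6 0 -0.003 0 0.01 255;0 -9 0 -0.0035 0 0.0125 255;0 -11 0 -0.0035 0 0.0145 255;0 -11 0 -0.0035 0 0.0145 255'; python3 -m creep '0 0 0 0 0 0.002 255;0 0 0 0 0 0.003 255;0 0 0 0 0 0.003 255'; python3 -c "
from h import *
e=snap('scene','s11'); print(*needle(e,15)[:1])"
```

```text
clock: 18.27
eef_pos: [516.5, 75.7, 277.3]
tcp_rot: [3.133, -0.011, 1.791]
contact_force: [-1.9, -0.3, 18.7]
opening: 0.001
grasp_force: 9.3
clock: 18.65
eef_pos: [519.1, 76.2, 276.3]
tcp_rot: [3.126, -0.012, 1.79]
contact_force: [4.2, 0.8, 26.2]
opening: -0.001
grasp_force: 13.3
176.7145467557541
```

```bash
python3 -m creep '0 0 0 0 0 -0.03 255;0 0 0 0 0 -0.08 255;0 0 0 -0.04 0 -0.13 255;0 0 0 -0.09 0 -0.16 255;0 0 0 -0.14 0 -0.16 255;0 0 0 -0.14 0 -0.16 255'; python3 - <<'E'
from h import *
e=snap('scene','s12'); print(*needle(e,15)[:1]); C=np.array([507.3,102])
for n,f in(('scene','s13'),('side','d2')):
    d=snap(n,f); u0,v0,u1,v1=(235,135,345,280) if n=='scene' else (260,170,390,300)
    uu,vv=np.meshgrid(range(u0,u1),range(v0,v1)); P=world(d,uu,vv).reshape(-1,3); c=d['img'][v0:v1,u0:u1].reshape(-1,3)
    k=(c.max(1)<60)&(P[:,2]>255)&(P[:,2]<330)&(np.hypot(*(P[:,:2]-C).T)<95); Q=P[k]; print(n,k.sum(),Q.mean(0).round(1),np.percentile(Q,[5,95],axis=0).round(0).tolist())
d=snap('wrist','w4'); print(d['world_from_camera'][:3,3])
# grip pixel depth: project folded grip
M=d['world_from_camera'];K=d['K']
for ph in(-80,-77.5):
    g=pose(0,0,phi=ph,back=30,C=np.array([507.3,102,254]))[0]; c=M[:3,:3].T@(g-M[:3,3]); t=np.arctan2(np.hypot(*c[:2]),-c[2]); q=np.hypot(*c[:2])
    u=K[0,2]+K[0,0]*t*c[0]/q; v=K[1,2]-K[0,0]*t*c[1]/q; print(u,v,-c[2])
    for dv in range(-14,22,3):
        vi,ui=int(v)+dv,int(u); z=d['range_z'][vi,ui]; a=(ui-K[0,2])/K[0,0];b=(vi-K[1,2])/K[1,1];T=np.hypot(a,b); D=np.array([np.tan(T)*a/T,-np.tan(T)*b/T,-1])*z
        print(dv,(M[:3,:3]@D+M[:3,3]).round(0),d['img'][vi,ui])
E
```

```text
clock: 19.45
eef_pos: [545.1, -66.5, 429.4]
tcp_rot: [3.139, -0.011, 1.787]
contact_force: [-0.7, 0.7, -0.6]
opening: 0.003
grasp_force: 0.0
176.6514594494088
scene 120 [518.5  59.4 270.1] [[509.0, 34.0, 260.0], [531.0, 82.0, 279.0]]
side 127 [512.3  76.1 272.8] [[502.0, 50.0, 266.0], [521.0, 88.0, 278.0]]
[528.63463759  14.12002012 572.40351018]
275.5723099154558 35.71791330466405 260.08436894465893
-14 [507.  95. 255.] [201 211 214]
-11 [507.  92. 254.] [200 212 214]
-8 [509.  84. 275.] [30 29 34]
-5 [510.  81. 277.] [26 28 30]
-2 [511.  78. 278.] [33 32 37]
1 [512.  75. 278.] [39 40 43]
4 [512.  72. 278.] [40 37 42]
7 [513.  70. 279.] [38 38 41]
10 [513.  67. 278.] [34 35 39]
13 [514.  65. 276.] [35 36 39]
16 [514.  62. 274.] [34 33 36]
19 [515.  59. 275.] [34 34 36]
276.90808538694967 35.74144234866023 260.09200683697935
-14 [508.  96. 252.] [198 210 211]
-11 [508.  93. 254.] [199 211 212]
-8 [510.  84. 275.] [30 30 33]
-5 [511.  81. 278.] [25 24 28]
-2 [512.  78. 278.] [34 36 36]
1 [512.  75. 279.] [43 42 46]
4 [513.  73. 279.] [38 39 41]
7 [514.  70. 277.] [37 37 42]
10 [514.  67. 278.] [37 38 40]
13 [515.  65. 277.] [39 37 42]
16 [515.  62. 274.] [43 40 45]
19 [516.  59. 276.] [39 40 43]
```

```bash
python3 -c "
from rig import r
print(r.sign_off())"
```

```text
the job is handed in; nothing more can be done
None
```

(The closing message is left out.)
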